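# Click the adjuster knob back onto the mill's square drive and set it

### The arm

A 6-joint arm with a two-finger parallel gripper is mounted at the origin on a cart in front of the work surface, level with it; the furniture and walls round the work are solid. World frame = base frame: x ahead of the robot, y to its left, z up, the work surface at z = 0. Lengths are in m, angles in rad, forces in N, time in s.
With the tool pointing down it reaches from about 0.275 to 0.775 m from the base axis. Payload 14.6 kg.
Tool frame: the origin (TCP) lies at the very end of the fingers, on their centre line; the grasp point (between the pads) lies 19 mm behind it (grip_point_offset is the distance from the TCP to the grasp point, in m); z points along the fingers, y is the direction in which the jaws open and shut (so a half turn about z gives the same grasp; the last joint's range is limited). The gripper opens to 85 mm and grips with 20 to 120 N. Pads are 22 mm wide; open, the fingers measure 114 mm over their backs; the gripper's body (76 mm by 85 mm) begins 54 mm behind the grasp point. The pads swing forward as they close: fully open they stand 13 mm farther back than shut.
Start: joints at [1.076, 0.263, -0.048, 1.259, 0, 1.415], TCP at [0.175, 0.495, 0.231] pointing down, gripper open.
Joint ranges: [-2.65, 2.65], [-0.89, 1.7], [-1.18, 1.37], [-2.13, 2.11], [-1.35, 1.29], [-3.14, 3.14]. Speed limits (rad/s): [1.89, 1.89, 2.57, 2.79, 3.14, 3.14].

### API

Orientations are given as [roll, pitch, yaw] about the fixed x, y, z axes, in that order (R = Rz(yaw) Ry(pitch) Rx(roll)).
In Python, from plant import * gives the robot as it stands. The module is installed in compiled form; this text tells all that it offers. Calls block until the motion is done:
- goto(position, orientation): joint-space move of the TCP to a pose.
- move_straight(position, v=0.15, ori=None, max_force=None): straight line of the TCP; ori=None keeps the orientation; v is the mean speed in m/s. With max_force (N) it stops when the force on the tool has changed by that much, and returns True; else False.
- movej(angles): joint-space move.
- command_gripper(opening, force=None): opening from 0.0 (shut) to 1.0 (fully open); force is the grip in N (None keeps the last); returns when the fingers have stopped.
- sleep(seconds).
- ik(position, orientation): joint angles nearest the present ones, or None.
- camera(name): name is "scene" or "top" or "wrist"; returns a dict with "pixels" (400x640x3 uint8, red, green, blue), "intrinsics" (3x3 intrinsics, pixels), "T" (4x4, takes a point from camera to world coordinates). Camera axes: x right, y down, z forward; pixel columns grow to the right and rows downward; lengths in m; the calibration is good to about 2 mm. A picture is of the moment at which its call begins. There is no depth.
A pose or a line that the arm cannot do raises Unreachable and nothing moves.
- finish_job(): hands the job in, once; it reports no verdict.
Readings, each from a call of its own:
- read_clock(): time.
- read_joint_pos(): joint angles.
- read_dq(): joint speeds.
- read_tau(): joint torques, N m.
- read_tcp_pos(): TCP position.
- read_eef_rot(): TCP orientation.
- read_wrist_force(): force on the tool from outside, world axes, zero at the start.
- read_moment(): the same for the moment, N m.
- read_gripper_width(): opening from 0.0 (shut) to 1.0 (fully open).
Only numpy, scipy, OpenCV 4.12 (cv2) and the standard library are available. Lean on these libraries where they do the work, as an engineer would, in place of code of your own. Each camera call takes 0.05 s, during which the arm holds its last target.

### The job

The adjuster knob of the hand mill was taken off for washing: put it back onto the upright square drive, whose exact place and angle you must find by feel, turning the knob lightly rather than pressing, and push it on until it clicks and sits fully home on the collar. Then turn it clockwise (seen from above) until the small pointer on the collar points at the broad raised mark on the dial, and let go. Never force it or knock it against the mill, and leave the jar of picks and the brass weight where they stand.

Things in the scene. Friction and masses are not known exactly. Their poses are not given: they have to be found in the camera images.
- mill: Hand mill, low metal machine fixed to the counter. Origin on the counter straight below the drive's axis; its x points from the drive to the round drum, z up. Base plate 176 x 126 mm (x -53 to 123). Housing 86 x 92 mm round the axis, with a dial of 80 mm diameter on top (face at z 59 mm). Drum and feed opening at x 58 to 112 mm, up to 67 mm high.
- mill_mark (a point): The broad raised mark near the rim of the dial, 35 mm from the drive's axis, 63 mm above the counter. Seen from above it lies 1.4 rad clockwise from the mill's -x direction. The four thin ribs on the dial mean nothing here.
- dial_mid (a point): Centre of the dial, at the height of the upper face of the collar on which the knob comes to rest (64 mm above the counter). Fixed to the mill. CAUTION: the drive and its collar (32 mm across) stand in an adjustable bush, up to 3 mm off this point to any side; no pose tells how far. See it or feel it: when the knob's mouth touches the drive, the side force on the knob points the way to the drive.
- ball (a joint): Spring ball in one face of the upright steel drive, 14 mm above the collar: how far it is pressed in (m). 0 when free (stands out 3 mm) and again once clicked into the groove; about 0.001 to 0.002 while the knob's bore slides over it. The drive is 16 mm square and rises 24 mm above the collar, its top 2 mm chamfered by 2 mm a side.
- spindle (a joint): Turn of collar, pointer and drive together (rad), growing clockwise from above: 0 when the small dark pointer on the collar lies along the mill's -x, 1.4 when it points at the broad mark; stops at 0 and 2.2. Needs about 0.15 N m, stays where left. CAUTION: the square drive is clamped at an unknown angle to the pointer (up to 45 degrees either way); see it or feel it.
- knob_mid (a point): Centre of the loose black knob (24 mm above its underside), which stands upright on the counter near the robot's edge. Oblong: 84 mm long along its x with round ends, 30 mm thick along y between flat parallel sides, 48 mm high, 0.08 to 0.17 kg. When home on the drive this point lies 24 mm above the height of dial_mid.
- knob_mouth (a point): Middle of the knob's underside and of its square hole: 17 mm wide (sides along the knob's x and y), 27 mm deep, the lowest 5 mm widening to 22 mm; a groove inside takes the ball; all four square ways fit. Out of square it stops 17 to 22 mm above home: turn it under about 5 N until it drops, do not press. The ball resists from 14 mm above home; 5 to 10 N carries it over.
- pick_jar: Bystander: upright bundle of wooden picks in a clear, hardly visible jar, 48 mm across, 73 mm high; origin at the centre of its underside. Leave alone.
- check_weight: Bystander: brass weight with a knob on top, 38 mm across, 57 mm high; origin at the centre of its underside. Leave alone.
There are look-alikes about, which are no part of the job. There is more than one size of the part that bears knob_mid; the job needs the smaller.

How it is judged:
On the way:
1. the knob is clicked home on the drive, the pointer not yet at the mark (z of knob_mid in the frame of dial_mid between 0.02 and 0.0255 m and horizontal distance between knob_mid and dial_mid below 0.008 m and angle between knob_mid's own z axis and vertical below 0.08 rad and value of joint ball below 0.0008 m and value of joint spindle below 1.2 rad), for 0.2 s.
At the end, for the whole second after the job is handed in: Knob released and upright (within 0.08 rad) on the drive, underside within 1.5 mm of the collar, centre within 8 mm of the dial axis, ball sprung out into its groove (pressed in under 0.8 mm), pointer at rest at the broad mark (spindle at 1.4 rad, within 0.15 rad) (z of knob_mid in the frame of dial_mid between 0.02 and 0.0255 m and horizontal distance between knob_mid and dial_mid below 0.008 m and angle between knob_mid's own z axis and vertical below 0.08 rad and value of joint ball below 0.0008 m and value of joint spindle between 1.25 and 1.55 rad and velocity of joint spindle between -0.05 and 0.05 rad/s); the robot touches nothing.
It fails at once if the knob is forced or knocked against the mill before it is home (contact forces over 50 N in all) (contact force between knob and mill above 50 N and z of knob_mid in the frame of dial_mid above 0.0255 m).
It fails at once if the knob is pressed or twisted hard when home (contact forces over 70 N in all) (contact force between knob and mill above 70 N).
It fails at once if the jar of picks is moved (over 30 mm) (distance of pick_jar from where it was at the start of the episode above 0.03 m).
It fails at once if the brass weight is moved (over 30 mm) (distance of check_weight from where it was at the start of the episode above 0.03 m).
It also fails if it takes over 72 s, if anything falls off the work surface, if the arm or the gripper's body presses on something with over 40 N, if the wrist force passes 120 N, or if a joint passes its speed limit or range.

## Working session

There is one attempt and no reset: what is moved stays moved. The work goes in short steps, each a Python script; the robot and the scene stay as the last script left them, time stands still between calls to the robot, and variables do not carry over. Pictures are saved under pics/ and viewed, and the job is handed in when it is done.

```bash
mkdir -p pics; cat > h.py <<'E'
from plant import *
import numpy as np, cv2
def snap(n,f):
    c=camera(n); cv2.imwrite('pics/'+f,c['pixels'][:,:,::-1]); np.savez('pics/'+f+'.npz',K=c['intrinsics'],T=c['T']); return c
def w2p(K,T,p):
    q=np.linalg.inv(T)@np.append(p,1); q=K@q[:3]; return q[:2]/q[2]
def p2w(K,T,uv,z):
    d=T[:3,:3]@np.linalg.inv(K)@np.array([uv[0],uv[1],1.]); o=T[:3,3]; return o+d*(z-o[2])/d[2]
E
python3 - <<'E'
from h import *
print(read_clock())
for n in ['scene','top','wrist']:
    c=snap(n,n+'0.png'); print(n,c['intrinsics'].round(1).tolist(),c['T'].round(3).tolist())
E
```

```text
0.0
scene [[423.4, 0.0, 323.8], [0.0, 423.4, 196.2], [0.0, 0.0, 1.0]] [[-0.863, -0.316, 0.394, 0.19], [-0.505, 0.518, -0.691, 0.418], [0.014, -0.795, -0.606, 0.591], [0.0, 0.0, 0.0, 1.0]]
top [[396.2, 0.0, 315.8], [0.0, 396.2, 203.4], [0.0, 0.0, 1.0]] [[0.02, -0.998, 0.064, 0.495], [-0.999, -0.018, 0.028, -0.18], [-0.026, -0.065, -0.998, 0.928], [0.0, 0.0, 0.0, 1.0]]
wrist [[332.3, 0.0, 316.0], [0.0, 332.3, 199.3], [0.0, 0.0, 1.0]] [[0.334, 0.909, 0.251, 0.111], [0.943, -0.321, -0.09, 0.518], [-0.001, 0.266, -0.964, 0.373], [0.0, 0.0, 0.0, 1.0]]
```

View pics/scene0.png

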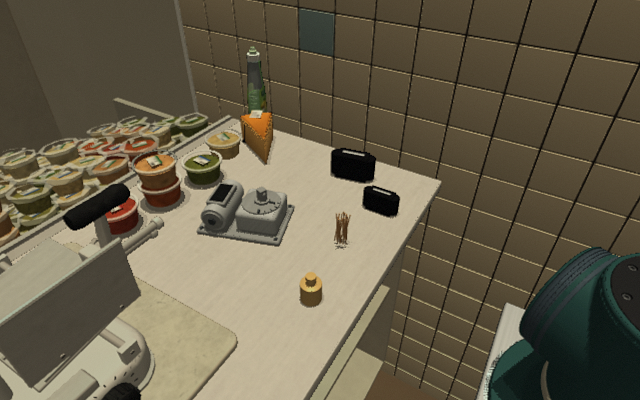

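View pics/top0.png

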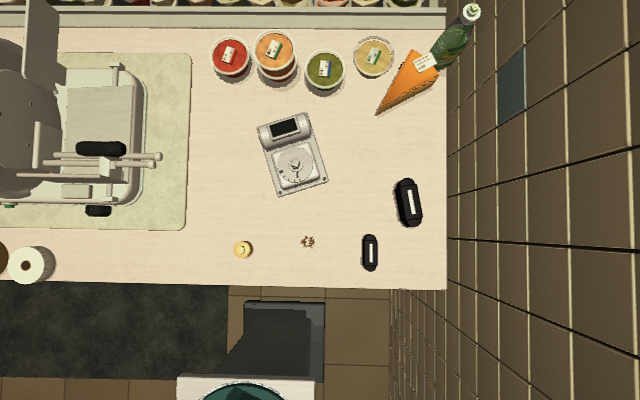

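View pics/wrist0.png

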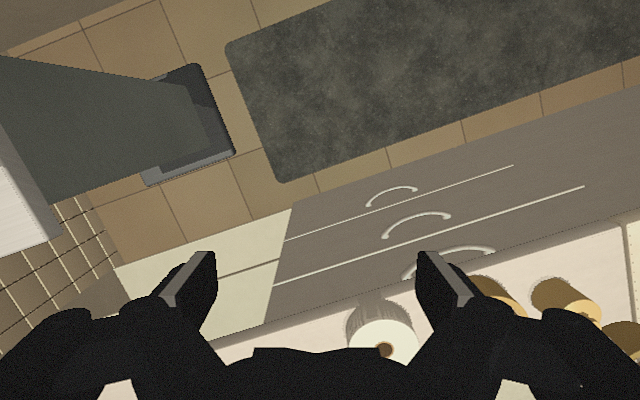

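```bash
python3 - <<'E'
from h import *
im=cv2.imread('pics/top0.png')
a=cv2.resize(im[160:290,330:450],None,fx=4.6,fy=4.6,interpolation=cv2.INTER_CUBIC);cv2.imwrite('pics/c1.png',a)
b=cv2.resize(im[105:205,245:345],None,fx=6,fy=6,interpolation=cv2.INTER_CUBIC);cv2.imwrite('pics/c2.png',b)
E
```

```text
(no output)
```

View pics/c1.png

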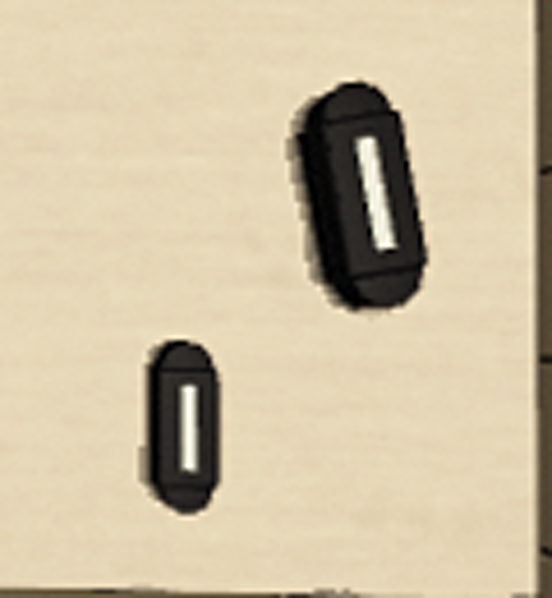

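View pics/c2.png

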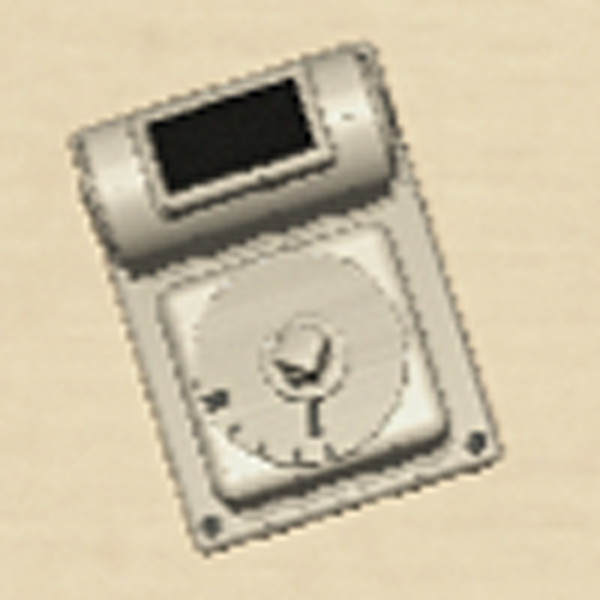

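```bash
python3 - <<'E'
from h import *
d=np.load('pics/top0.png.npz');K,T=d['K'],d['T']
P=lambda u,v,z:p2w(K,T,(u,v),z).round(4)
f=lambda x,y:(330+x/4.6-.4,160+y/4.6-.4)
print('knob strip mid',P(*f(189,427),.048),'ends',P(*f(189,385),.048),P(*f(190,470),.048))
print('knob far/near ends top',P(*f(184,341),.048),P(*f(188,513),.048))
print('big',P(*f(375,192),.06))
g=lambda x,y:(245+x/6-.4,105+y/6-.4)
bl,br,tr,tl=[P(*g(*c),.008) for c in((205,550),(498,450),(375,45),(72,135))]
print('base',bl,br,tr,tl)
print('lenx',np.linalg.norm(bl-tl),np.linalg.norm(br-bl))
xd=(tl-bl);print('mill x dir',np.arctan2(xd[1],xd[0]))
print('dial',P(*g(300,357),.059),'collar',P(*g(302,360),.064),'mark',P(*g(212,400),.063))
print('jar',P(307.5,242,.04),'weight',P(243,249,.05))
print(read_eef_rot(),read_tcp_pos(),read_wrist_force())
c=np.load('pics/wrist0.png.npz');from scipy.spatial.transform import Rotation as R
Rt=R.from_euler('xyz',read_eef_rot()).as_matrix()
print((Rt.T@c['T'][:3,:3]).round(3),Rt.T@(c['T'][:3,3]-read_tcp_pos()))
E
```

```text
knob strip mid [ 0.4456 -0.2787  0.048 ] ends [ 0.4656 -0.2784  0.048 ] [ 0.4252 -0.2794  0.048 ]
knob far/near ends top [ 0.4865 -0.2758  0.048 ] [ 0.4048 -0.2786  0.048 ]
big [ 0.5589 -0.364   0.06  ]
base [ 0.5691 -0.0678  0.008 ] [ 0.6102 -0.1811  0.008 ] [ 0.7699 -0.1298  0.008 ] [ 0.7323 -0.0109  0.008 ]
lenx 0.17283474766377266 0.12052427141451631
mill x dir 0.33547338916993397
dial [ 0.6371 -0.1073  0.059 ] collar [ 0.6352 -0.1085  0.064 ] mark [ 0.62   -0.0756  0.063 ]
jar [ 0.4653 -0.1387  0.04  ] weight [0.4472 0.0035 0.05  ]
[-3.14081747e+00 -1.30788950e-04  2.80178183e+00] [0.17489664 0.49481124 0.23092748] [-0.46581289 -0.21098221  0.35110299]
[[-0.    -0.964 -0.267]
 [ 1.    -0.    -0.001]
 [ 0.    -0.267  0.964]] [ 0.06788771  0.0008708  -0.14248919]
```

```bash
python3 - <<'E'
from h import *
pi=np.pi
move_straight([.18,.31,.27],v=.25)
goto([.36,-.12,.27],[pi,0,pi]); print(read_clock())
goto([.635,-.108,.145],[pi,0,pi]); sleep(.3)
c=snap('wrist','w1.png'); cv2.imwrite('pics/w1b.png',cv2.resize(c['pixels'][120:320,200:430,::-1],None,fx=3,fy=3,interpolation=cv2.INTER_CUBIC))
print(read_clock(),read_joint_pos(),read_tcp_pos(),read_wrist_force())
E
```

```text
3.0
4.5083 [-2.95345663e-01  5.00187884e-01  9.40229199e-02  1.16389851e+00
 -3.19453813e-05 -2.94910384e-01] [ 0.63481742 -0.10827387  0.14557269] [ 0.10568122 -0.82047363  0.07448373]
```

View pics/w1b.png

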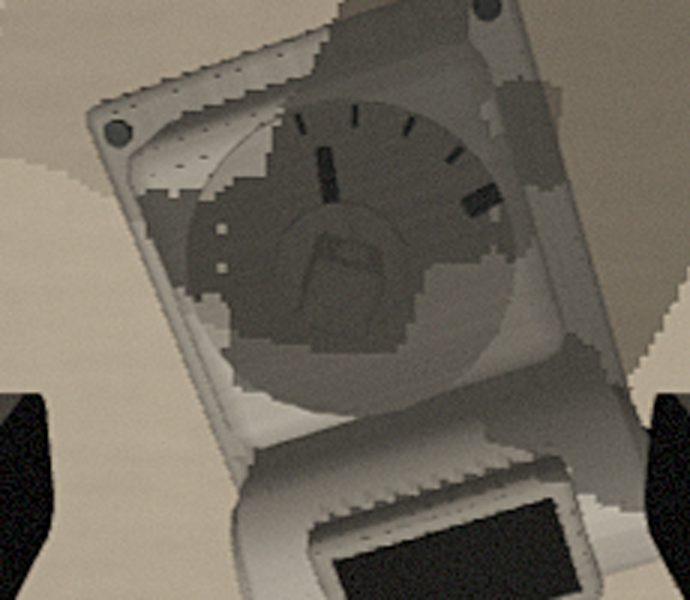

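```bash
python3 - <<'E'
import cv2,numpy as np
im=cv2.imread('pics/w1.png',0)[165:250,260:380]
im=cv2.createCLAHE(4,(3,3)).apply(cv2.GaussianBlur(cv2.resize(im,None,fx=6,fy=6,interpolation=cv2.INTER_CUBIC),(0,0),2.5))
cv2.imwrite('pics/w1c.png',im)
E
```

```text
(no output)
```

View pics/w1c.png

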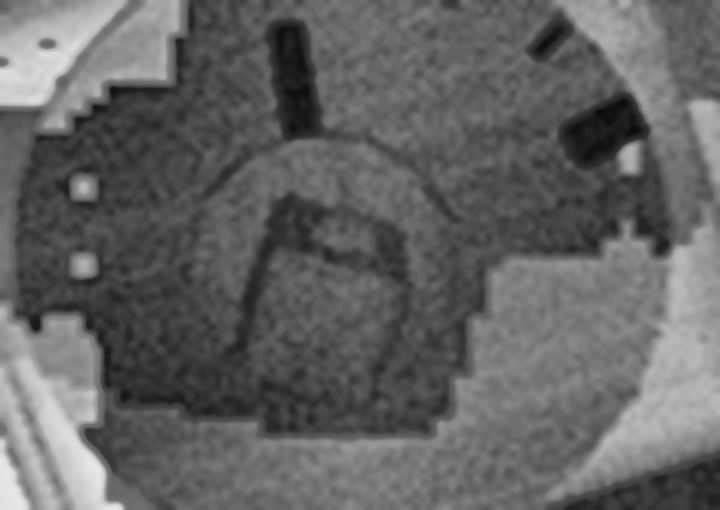

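```bash
cat > ov.py <<'E'
from h import *
import sys
def over(png,cx,cy,a,dx,dy,out,box=(160,260,250,390),fx=5,mill=.335):
    d=np.load('pics/'+png+'.npz');K,T=d['K'],d['T']
    im=cv2.imread('pics/'+png,0)[box[0]:box[1],box[2]:box[3]]
    im=cv2.createCLAHE(4,(3,3)).apply(cv2.GaussianBlur(cv2.resize(im,None,fx=fx,fy=fx,interpolation=cv2.INTER_CUBIC),(0,0),2))
    im=cv2.cvtColor(im,cv2.COLOR_GRAY2BGR)
    def poly(pts,col):
        q=np.array([(w2p(K,T,p)-[box[2],box[0]]+.5)*fx for p in pts]);cv2.polylines(im,[q.astype(np.int32)],True,col,1,cv2.LINE_AA)
    t=np.linspace(0,2*np.pi,73)
    poly([(cx+.016*np.cos(s),cy+.016*np.sin(s),.064) for s in t],(0,255,0))
    poly([(dx+.040*np.cos(s),dy+.040*np.sin(s),.059) for s in t],(255,128,0))
    for h,z,c in((.006,.088,(0,0,255)),(.008,.086,(0,128,255)),(.008,.064,(0,255,255))):
        poly([(cx+np.sqrt(2)*h*np.cos(a+np.pi/4+k*np.pi/2),cy+np.sqrt(2)*h*np.sin(a+np.pi/4+k*np.pi/2),z) for k in range(4)],c)
    m=mill+np.pi-1.4
    poly([(dx+r*np.cos(m),dy+r*np.sin(m),.063) for r in(.031,.039)],(255,0,255))
    cv2.imwrite('pics/'+out,im)
if __name__=='__main__':
    over(sys.argv[1],*map(float,sys.argv[2:7]),sys.argv[7])
E
python3 ov.py w1.png .635 -.108 -.31 .637 -.107 o1.png
```

```text
(no output)
```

View pics/o1.png

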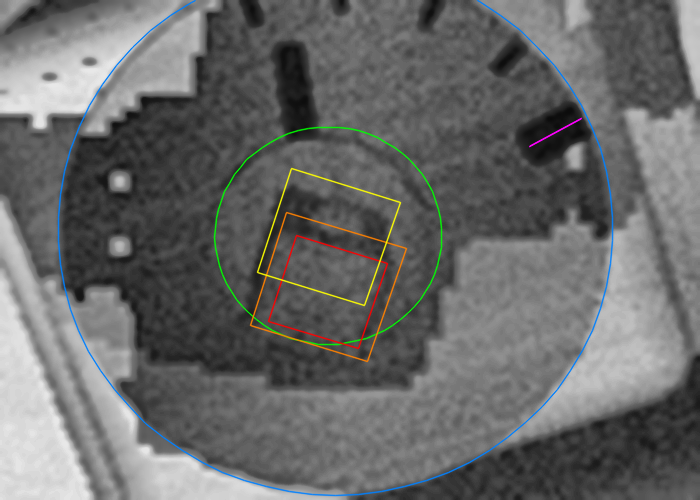

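```bash
python3 - <<'E'
from ov import *
over('w1.png',.6365,-.1075,-.28,.637,-.1055,'o2.png',box=(140,270,230,400),fx=4.6)
over('w1.png',.6365,-.1075,-.28,.637,-.1055,'o3.png',box=(175,240,275,355),fx=9)
E
```

```text
(no output)
```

View pics/o2.png

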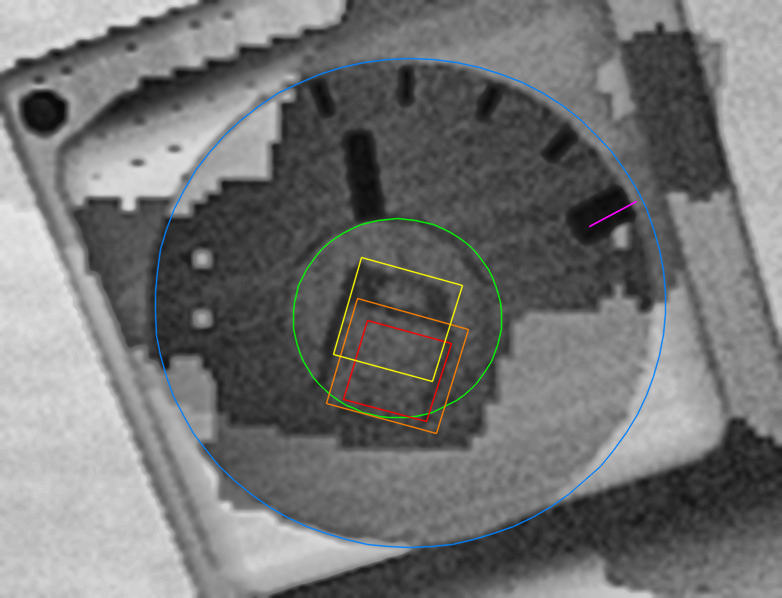

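View pics/o3.png

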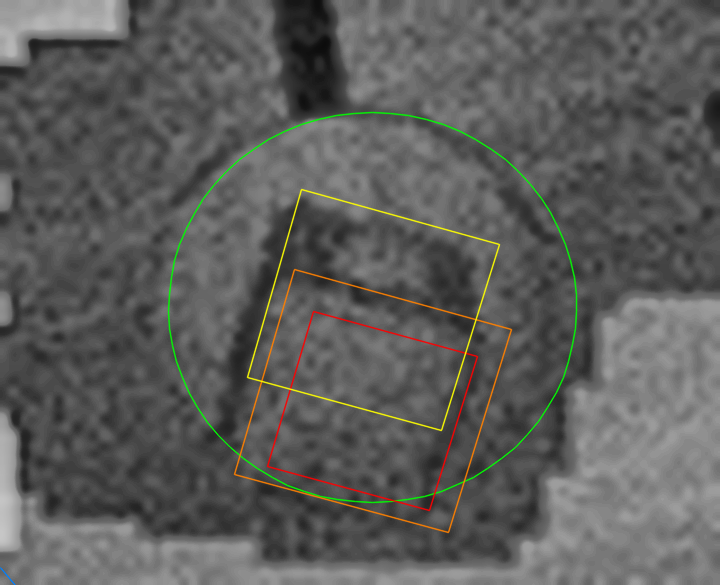

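The small knob is at top pixel (370,253), about 84 mm long. The one at (409,202) is about 108 mm, so it is the look-alike. In the wrist view the drive is at about (.637, -.108), turned about -0.26 rad. The pointer is about 0.13 rad clockwise of zero and the broad mark is where it was expected. Next I'll look at the knob from above.

```bash
python3 - <<'E'
from h import *
pi=np.pi
goto([.446,-.278,.15],[pi,0,pi+.03]); sleep(.3)
c=snap('wrist','w2.png'); print(read_clock(),read_tcp_pos())
K,T=c['intrinsics'],c['T']
im=c['pixels'][:,:,::-1].copy()
for z in(.048,):
  for s in(-.042,.042):
    p=w2p(K,T,(.4457+s*np.cos(.03),-.278+s*np.sin(.03),z)); cv2.circle(im,(int(p[0]),int(p[1])),2,(0,0,255),-1)
cv2.imwrite('pics/w2b.png',cv2.resize(im[100:300,200:430],None,fx=3,fy=3,interpolation=cv2.INTER_CUBIC))
E
```

```text
5.8583 [ 0.44641922 -0.27763449  0.14986525]
```

View pics/w2b.png

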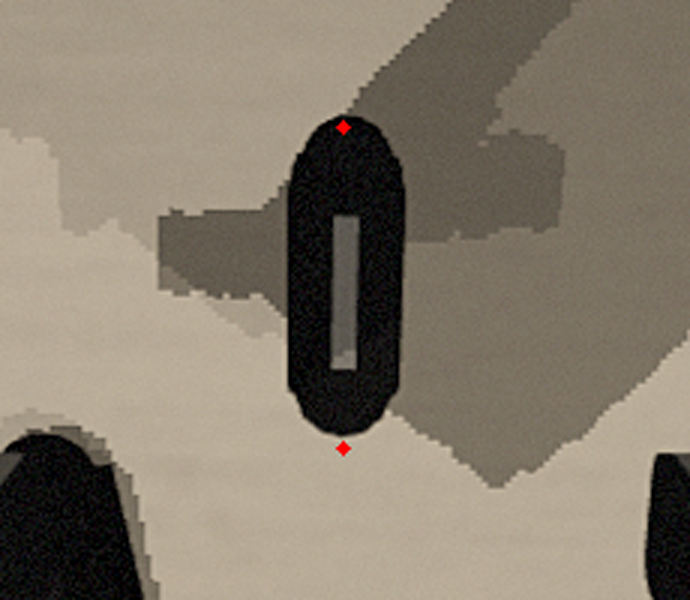

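```bash
python3 - <<'E'
from h import *
pi=np.pi
print(read_wrist_force())
move_straight([.4465,-.278,.009],v=.12,ori=[pi,0,pi+.03],max_force=12)
print(read_tcp_pos(),read_wrist_force())
command_gripper(0.0,60); print('w',read_gripper_width(),read_clock(),read_wrist_force())
print(move_straight([.4465,-.278,.14],v=.15)); sleep(.2)
print(read_wrist_force(),read_moment(),read_gripper_width())
c=snap('wrist','w3.png');snap('scene','s3.png')
cv2.imwrite('pics/w3b.png',c['pixels'][150:400,150:480,::-1])
print(read_clock(),read_tcp_pos())
E
```

```text
[-0.31753815  0.1697409   0.73720309]
[ 0.44677465 -0.27825031  0.00953611] [-0.10480401 -0.07436711 -0.65888145]
w 0.3422849735031181 7.7333 [-1.59699206 -0.69309502  5.1839828 ]
False
[-0.46574479  0.57695229 -2.01441454] [0.00751557 0.01591782 0.02191989] 0.3427056507272468
9.0583 [ 0.44635621 -0.27785867  0.13959464]
```

View pics/w3b.png

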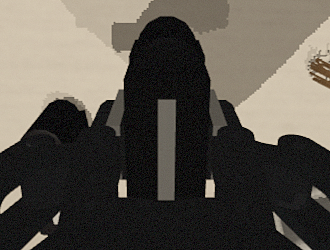

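View pics/s3.png

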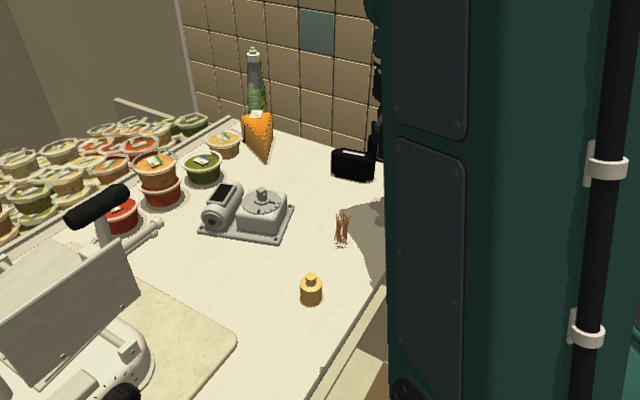

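```bash
python3 - <<'E'
from h import *
pi=np.pi
goto([.637,-.108,.145],[pi,0,pi-.26]); sleep(.2)
move_straight([.637,-.108,.103],v=.1); sleep(.3)
F=[];M=[]
for i in range(6): F.append(read_wrist_force());M.append(read_moment());sleep(.02)
F0=np.mean(F,0);M0=np.mean(M,0);np.savez('base.npz',F0=F0,M0=M0);print('base',F0,M0,np.std(F,0))
r=move_straight([.637,-.108,.082],v=.02,max_force=4)
sleep(.1)
print(r,read_clock(),read_tcp_pos(),read_eef_rot(),read_wrist_force()-F0,read_moment()-M0)
E
```

```text
base [-0.34356389  0.03848254 -1.0862869 ] [ 0.01107599  0.00828592 -0.00249803] [0.46312536 0.37375552 0.56463482]
True 11.9583 [ 0.63686683 -0.1084237   0.09162868] [-3.14071453e+00 -4.36311636e-04  2.88127906e+00] [ 1.20094255 -3.45187855  2.9962292 ] [-0.67544699 -0.29135861  0.01228274]
```

```bash
cat >> h.py <<'E'
try:
    B=np.load('base.npz');F0=B['F0'];M0=B['M0']
except Exception: pass
def fr(n=5):
    F=[];M=[]
    for i in range(n): F.append(read_wrist_force());M.append(read_moment());sleep(.012)
    return np.mean(F,0)-F0,np.mean(M,0)-M0
E
python3 - <<'E'
from h import *
pi=np.pi
p=np.array([.637,-.108,.0916]);yaw=pi-.26
for i in range(5):
    f,m=fr(); print(read_tcp_pos().round(4),f.round(2),m.round(3))
    s=np.linalg.norm(f[:2])
    if s>1: p[:2]+=f[:2]/s*min(.0006,.0002*s)
    # keep light down push
    if f[2]<3: p[2]-=.0005
    if f[2]>6: p[2]+=.0003
    move_straight(p,v=.02,ori=[pi,0,yaw],max_force=12)
print(read_clock(),p,fr())
E
```

```text
[ 0.6369 -0.1084  0.0917] [ 1.46 -3.36  2.9 ] [-0.722 -0.263 -0.011]
[ 0.6373 -0.1087  0.0912] [ 0.05 -3.6   4.6 ] [-0.82   0.062 -0.001]
[ 0.6373 -0.109   0.0911] [ 0.44 -1.88  3.04] [-0.419 -0.093 -0.002]
[ 0.6372 -0.1094  0.0909] [ 0.9  -0.97  1.49] [-0.121 -0.122 -0.003]
[ 0.6374 -0.1097  0.0905] [ 0.33 -0.59  0.28] [-0.098 -0.11  -0.002]
13.4167 [ 0.63751757 -0.10972029  0.0901    ] (array([ 1.41384141, -1.35309078,  0.03929011]), array([-0.18385172, -0.16840111, -0.00204923]))
```

```bash
python3 - <<'E'
from h import *
pi=np.pi
p=np.array([.6375,-.1098,.0901]);yaw=pi-.26
for i in range(14):
    f,m=fr(4); print(read_tcp_pos().round(4),f.round(2),m.round(3))
    s=np.linalg.norm(f[:2])
    if s>1: p[:2]+=f[:2]/s*min(.0005,.00015*s)
    if f[2]>6: break
    p[2]-=.0006 if f[2]<3.5 else .0001
    move_straight(p,v=.02,ori=[pi,0,yaw],max_force=12)
    if p[2]<.0835:break
print(read_clock(),p,fr())
E
```

```text
[ 0.6375 -0.1098  0.09  ] [ 0.87 -0.83 -0.19] [-0.23  -0.163 -0.004]
[ 0.6376 -0.1099  0.0894] [ 0.7  -0.9  -0.75] [-0.144 -0.131  0.009]
[ 0.6377 -0.11    0.0888] [ 0.46 -0.34 -0.7 ] [-0.074 -0.028 -0.029]
[ 0.6377 -0.11    0.0883] [ 0.69 -0.37 -0.75] [-0.066 -0.038 -0.019]
[ 0.6377 -0.11    0.0877] [ 0.52 -0.08 -0.17] [-0.055 -0.014 -0.017]
[ 0.6377 -0.11    0.087 ] [-0.38 -0.12 -0.01] [-0.028  0.098 -0.002]
[ 0.6377 -0.11    0.0865] [-0.96 -0.31  1.37] [0.029 0.249 0.007]
[ 0.6376 -0.1101  0.086 ] [-1.46  1.47  4.15] [ 0.151  0.357 -0.002]
[ 0.6375 -0.1099  0.0859] [-0.25 -0.77  4.99] [-0.089  0.179  0.014]
[ 0.6375 -0.11    0.0859] [-0.59 -0.39  6.06] [-0.091  0.192 -0.034]
16.0417 [ 0.6373725 -0.1098857  0.0857   ] (array([-0.37192135, -0.2030153 ,  5.82573867]), array([-0.10424139,  0.18364438, -0.02801083]))
```

```bash
python3 - <<'E'
from h import *
pi=np.pi
p=np.array([.63737,-.10989,.0857]);yaw=pi-.26
for i in range(40):
    f,m=fr(2)
    if i%2==0 or f[2]>8:print(read_tcp_pos().round(4),f.round(1),m.round(3))
    s=np.linalg.norm(f[:2])
    if s>1: p[:2]+=f[:2]/s*min(.0004,.00012*s)
    if f[2]>14 or abs(m[2])>.3: break
    p[2]-=.0005 if f[2]<8 else .0003
    move_straight(p,v=.02,ori=[pi,0,yaw],max_force=12)
    if p[2]<.072:break
print(read_clock(),p,fr())
E
```

```text
[ 0.6375 -0.11    0.0859] [-0.3 -0.6  5.9] [-0.07  0.24  0.01]
[ 0.6376 -0.11    0.085 ] [-1.3  0.1  7.4] [-0.024  0.291 -0.065]
[ 0.6375 -0.11    0.0846] [-0.5  0.3  8.2] [-0.016  0.211 -0.051]
[ 0.6375 -0.11    0.0843] [ 1.  -0.2  8.2] [ 0.013  0.183 -0.053]
[ 0.6376 -0.11    0.0839] [-0.9 -0.   8. ] [ 0.013  0.244 -0.048]
[ 0.6375 -0.11    0.0836] [-0.7 -0.2  7.3] [-0.037  0.202 -0.071]
[ 0.6376 -0.11    0.0824] [0.1 0.  5.3] [-0.121  0.021 -0.018]
[ 0.6375 -0.1099  0.0812] [ 1.3 -1.4  3. ] [-0.165 -0.37  -0.048]
[ 0.6375 -0.11    0.0801] [0.8 0.1 3.2] [ 0.063 -0.112 -0.088]
[ 0.6376 -0.1101  0.0791] [-0.3  0.2  2.2] [ 0.064 -0.064 -0.017]
[ 0.6376 -0.1101  0.0783] [-1.1  0.1  3. ] [ 0.072  0.193 -0.048]
[ 0.6375 -0.1102  0.0771] [ 0.3 -0.5  0.1] [-0.014 -0.121 -0.074]
[ 0.6376 -0.1101  0.0762] [ 1.7 -0.3 -0.9] [-0.084 -0.323 -0.024]
[ 0.6377 -0.1102  0.075 ] [-0.8  0.2 -4.6] [-0.046 -0.011 -0.042]
[ 0.6378 -0.1101  0.0743] [-0.4  0.8 -2.6] [0.024 0.186 0.002]
[ 0.638  -0.1102  0.0734] [-0.1  0.1 -1. ] [-0.056  0.042 -0.016]
[ 0.6381 -0.1102  0.0731] [-2.1  0.9 11.5] [0.183 0.71  0.008]
[ 0.638  -0.1102  0.0731] [-2.3  0.6 13.7] [ 0.131  0.695 -0.01 ]
24.0833 [ 0.63728414 -0.10997418  0.0717    ] (array([-2.39147385,  0.92199782, 16.08046895]), array([ 0.13239586,  0.59364085, -0.01657622]))
```

```bash
python3 - <<'E'
from h import *
pi=np.pi
d=np.load('pics/w1.png.npz');K,T=d['K'],d['T']
g=lambda x,y:(260+x/6-.5,165+y/6-.5)
P=lambda x,y,z:p2w(K,T,g(x,y),z)[:2]
a,b=P(287,20,.064),P(305,135,.064)
c=np.array([.637,-.1082]);dc=np.array([.637,-.1055])
m=P(603,132,.063)
an=lambda v:np.arctan2(v[1],v[0])%(2*pi)
print('pointer tip',a,b,'dir line',an(a-b),'from centre',an(a-c),an((a+b)/2-c),'r',np.linalg.norm(a-c))
print('mark',m,'from dial',an(m-dc),'r',np.linalg.norm(m-dc),'from collar',an(m-c))
p=np.array([.6374,-.1100,.0732]);yaw=pi-.26
move_straight(p,v=.02,ori=[pi,0,yaw],max_force=15); sleep(.1)
print(read_clock(),read_tcp_pos(),fr(),read_joint_pos())
E
```

```text
pointer tip [ 0.60703818 -0.11331377] [ 0.62047649 -0.11133993] dir line 3.287430943290589 from centre 3.3106398002138455 3.3173161931431148 r 0.030395090521756773
mark [ 0.62038455 -0.07678831] from dial 2.0954066616678713 r 0.03317279515400145 from collar 2.057340683670046
24.475 [ 0.63762344 -0.11008177  0.07324741] (array([ 1.16929127, -0.09315626,  3.47768524]), array([-0.05914141, -0.18618846, -0.00739801])) [-2.96745260e-01  5.49126352e-01 -2.31413319e-02  9.98077287e-01
  4.33215290e-06 -3.67748925e-02]
```

```bash
python3 - <<'E'
from h import *
pi=np.pi
p=np.array([.6374,-.1100,.0733]);yaw=pi-.26
for i in range(8):
    yaw-=.04
    move_straight(p,v=.02,ori=[pi,0,yaw],max_force=18)
    f,m=fr(3)
    print(round(read_clock(),2),round(yaw-pi,3),round(read_eef_rot()[2]-pi,3),read_tcp_pos().round(4),f.round(1),m.round(3))
    s=np.linalg.norm(f[:2])
    if s>1.5: p[:2]+=f[:2]/s*min(.0004,.0001*s)
    if f[2]>4:p[2]+=.0001
    if f[2]<-4:p[2]-=.0001
    if s>15 or abs(m[2])>.6: print('stop');break
np.save('st.npy',[*p,yaw])
E
```

```text
24.79 -0.3 -0.299 [ 0.6376 -0.11    0.0733] [ 1.9 -0.4  2.5] [-0.082 -0.41  -0.022]
25.07 -0.34 -0.338 [ 0.6377 -0.1103  0.0733] [ 2.7 -2.3  1.2] [-0.542 -0.467  0.04 ]
25.34 -0.38 -0.378 [ 0.6378 -0.1104  0.0733] [ 1.8 -3.   1.3] [-0.74  -0.281  0.079]
25.62 -0.42 -0.418 [ 0.6379 -0.1105  0.0733] [ 0.5 -2.8  1.9] [-0.53  -0.025  0.067]
25.89 -0.46 -0.458 [ 0.6379 -0.1107  0.0732] [-0.5 -0.9  2.2] [-0.221  0.133  0.102]
26.17 -0.5 -0.498 [ 0.6379 -0.1107  0.0732] [-0.9 -0.4  3.1] [-0.167  0.285  0.069]
26.44 -0.54 -0.538 [ 0.6379 -0.1108  0.0732] [-1.5 -0.3  2.7] [-0.178  0.43   0.064]
26.72 -0.58 -0.578 [ 0.6378 -0.1108  0.0733] [-1.1 -0.3  2.2] [-0.149  0.363  0.099]
```

```bash
python3 - <<'E'
from h import *
pi=np.pi
*p,yaw=np.load('st.npy');p=np.array(p);end=pi-1.53;i=0
while yaw>end+1e-6:
    yaw=max(end,yaw-.05);i+=1
    move_straight(p,v=.02,ori=[pi,0,yaw],max_force=18)
    f,m=fr(3)
    if i%3==0:print(round(read_clock(),2),round(yaw-pi,3),round(read_eef_rot()[2]-pi,3),read_tcp_pos().round(4),f.round(1),m.round(3))
    s=np.linalg.norm(f[:2])
    if s>1.5: p[:2]+=f[:2]/s*min(.0004,.0001*s)
    if f[2]>4:p[2]+=.0001
    if f[2]<-4:p[2]-=.0001
    if s>15 or abs(m[2])>.6: print('stop');break
np.save('st.npy',[*p,yaw])
print(read_clock(),p,yaw-pi,read_eef_rot()[2]-pi,fr())
E
```

```text
27.54 -0.73 -0.728 [ 0.6377 -0.111   0.0733] [ 0.3 -0.5  1.3] [-0.114  0.091  0.078]
28.37 -0.88 -0.878 [ 0.6376 -0.111   0.0733] [-0.6 -1.9  0.6] [-0.432  0.196  0.1  ]
29.19 -1.03 -1.028 [ 0.6374 -0.1112  0.0733] [-1.5 -1.6  0.9] [-0.311  0.347  0.058]
30.02 -1.18 -1.178 [ 0.6373 -0.1113  0.0733] [-1.9 -0.6  0.1] [-0.125  0.485  0.079]
30.84 -1.33 -1.327 [ 0.6371 -0.1114  0.0733] [-1.5 -0.7  0.3] [-0.121  0.214  0.079]
31.67 -1.48 -1.477 [ 0.6369 -0.1114  0.0733] [-0.1 -0.2  0.4] [-0.043  0.141  0.065]
31.9417 [ 0.63688254 -0.1114428   0.0733    ] -1.5299999999999985 -1.5275378475103973 (array([-0.73780513, -0.08569989,  0.14293228]), array([-0.03755274,  0.21296775,  0.10069878]))
```

```bash
python3 - <<'E'
from h import *
pi=np.pi
command_gripper(.65); sleep(.1); print(fr(),read_gripper_width())
*p,yaw=np.load('st.npy')
move_straight([p[0],p[1],.17],v=.12,max_force=8)
c=snap('wrist','w4.png');cv2.imwrite('pics/w4b.png',cv2.resize(c['pixels'][100:300,200:430,::-1],None,fx=3,fy=3,interpolation=cv2.INTER_CUBIC))
# side view with camera perpendicular
goto([.60,-.10,.19],[pi,0,pi]); sleep(.2)
c=snap('wrist','w5.png');cv2.imwrite('pics/w5b.png',cv2.resize(c['pixels'][100:330,180:450,::-1],None,fx=2.8,fy=2.8,interpolation=cv2.INTER_CUBIC))
print(read_clock())
E
```

```text
(array([ 0.22726783, -0.1844656 ,  1.05994825]), array([ 0.00549389, -0.01617454, -0.01688761])) 0.6465605548965533
35.125
```

View pics/w4b.png

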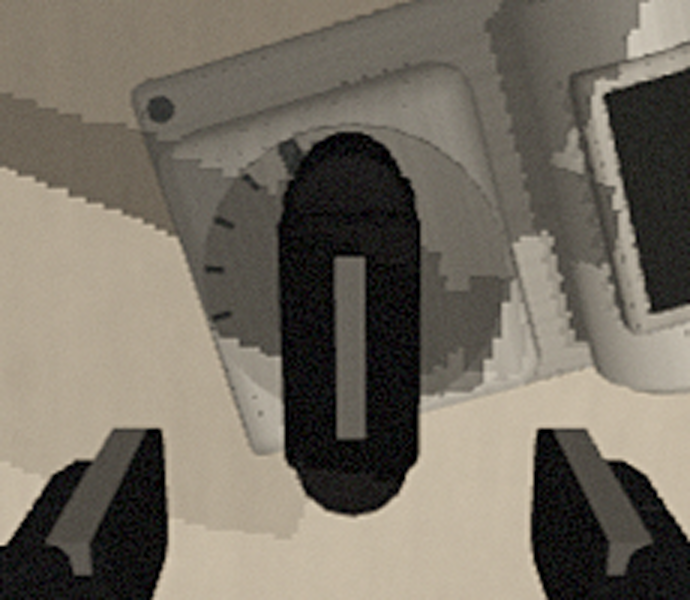

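View pics/w5b.png

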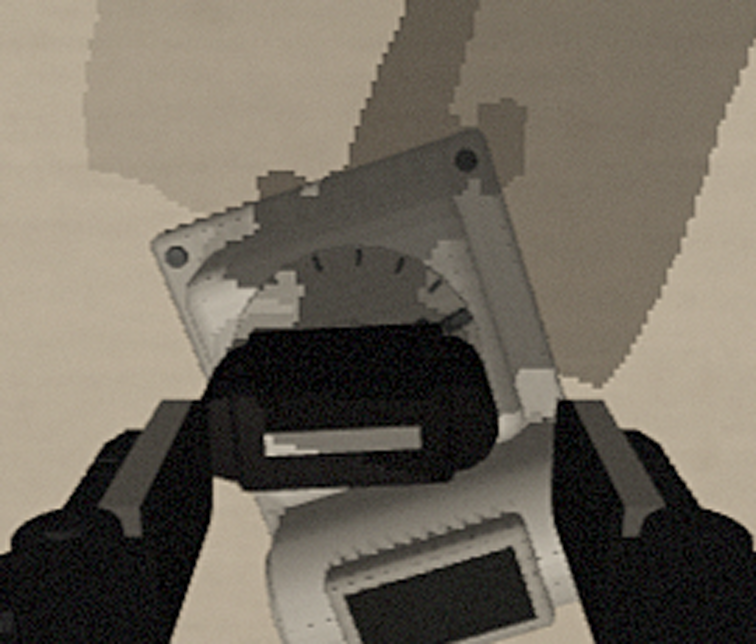

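```bash
python3 - <<'E'
from h import *
pi=np.pi
goto([.565,-.08,.15],[pi,0,pi]); sleep(.2)
c=snap('wrist','w6.png')
for n,o in(('w5.png','w5c.png'),('w6.png','w6c.png')):
    im=cv2.imread('pics/'+n);d=np.load('pics/'+n+'.npz');u=w2p(d['K'],d['T'],(.6204,-.082,.063)).astype(int);print(u)
    y0,x0=max(u[1]-35,0),u[0]-50
    a=cv2.resize(im[y0:y0+80,x0:x0+110],None,fx=6.5,fy=6.5,interpolation=cv2.INTER_CUBIC)
    cv2.imwrite('pics/'+o,np.clip(a*1.8,0,255).astype(np.uint8))
print(read_clock())
E
```

```text
[336 214]
[312 272]
35.7167
```

View pics/w5c.png

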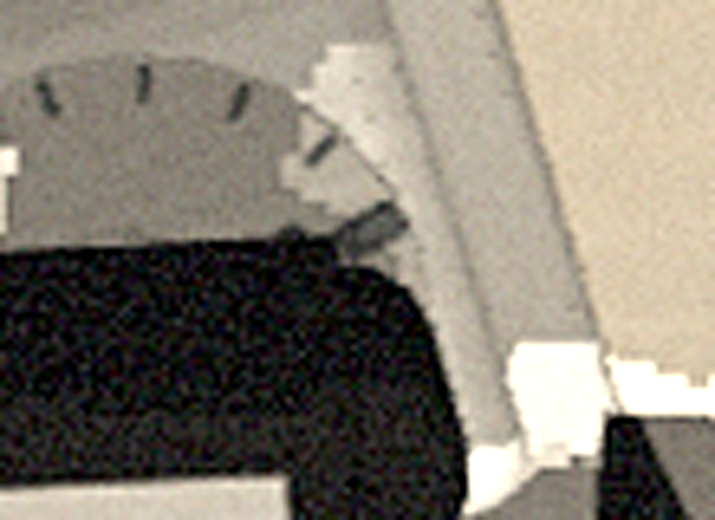

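View pics/w6c.png

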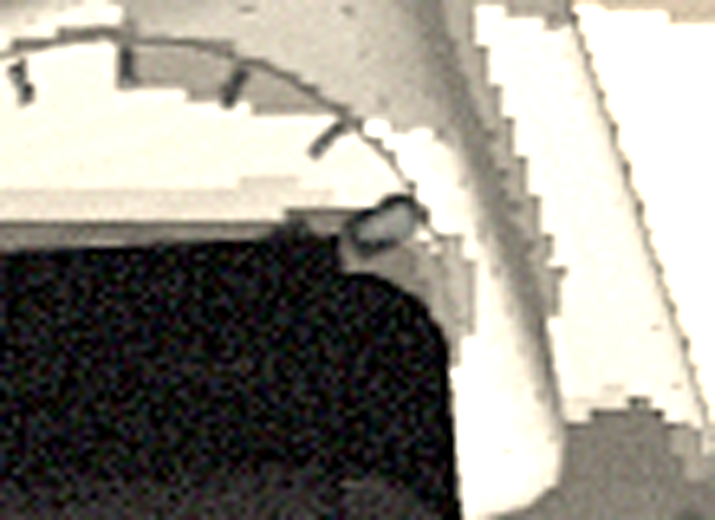

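```bash
python3 - <<'E'
from h import *
pi=np.pi
d=np.load('pics/w5.png.npz');K,T=d['K'],d['T']
for uv in((285,236),(337,242),(370,230),(337,250),(400,212)):
    p=p2w(K,T,(286+uv[0]/6.5-.4,179+uv[1]/6.5-.4),.0635); 
    for c in([.637,-.1082],[.637,-.1055]): v=p[:2]-c; print(uv,p[:2].round(4),'ang',np.arctan2(v[1],v[0]).round(3),'r',np.linalg.norm(v).round(4))
# overlay outlines of pointer in w5 crop for spindle 1.3 1.4 1.5
im=cv2.imread('pics/w5c.png')
c=np.array([.637,-.1082])
for s,col in((1.25,(255,0,0)),(1.4,(0,255,0)),(1.55,(0,0,255))):
    a=3.485-s; u=np.array([np.cos(a),np.sin(a)]);n=np.array([-u[1],u[0]])
    q=[]
    for r,w in((.016,.0015),(.0304,.0015),(.0304,-.0015),(.016,-.0015)):
        x=c+r*u+w*n; q.append((w2p(K,T,(*x,.064))-[286,179]+.4)*6.5)
    cv2.polylines(im,[np.array(q).astype(np.int32)],True,col,1,cv2.LINE_AA)
cv2.imwrite('pics/w5d.png',im)
E
```

```text
(285, 236) [ 0.6206 -0.0877] ang 2.245 r 0.0263
(285, 236) [ 0.6206 -0.0877] ang 2.315 r 0.0242
(337, 242) [ 0.6214 -0.0809] ang 2.088 r 0.0314
(337, 242) [ 0.6214 -0.0809] ang 2.134 r 0.0291
(370, 230) [ 0.6198 -0.0766] ang 2.069 r 0.036
(370, 230) [ 0.6198 -0.0766] ang 2.107 r 0.0336
(337, 250) [ 0.6225 -0.0809] ang 2.057 r 0.0309
(337, 250) [ 0.6225 -0.0809] ang 2.101 r 0.0286
(400, 212) [ 0.6173 -0.0727] ang 2.077 r 0.0406
(400, 212) [ 0.6173 -0.0727] ang 2.111 r 0.0382
```

View pics/w5d.png

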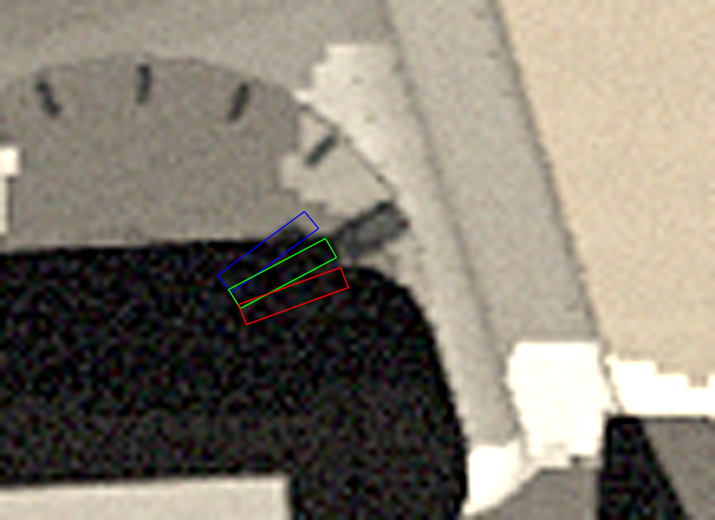

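```bash
python3 - <<'E'
from h import *
pi=np.pi
goto([.53,-.075,.14],[pi,.6,pi]); sleep(.2)
c=snap('wrist','w7.png');K,T=c['intrinsics'],c['T']
u=w2p(K,T,(.6204,-.09,.063)).astype(int);print(u,read_clock())
im=c['pixels'][:,:,::-1]
y0,x0=max(u[1]-45,0),u[0]-60
a=cv2.resize(im[y0:y0+90,x0:x0+120],None,fx=6.5,fy=6.5,interpolation=cv2.INTER_CUBIC)
cv2.imwrite('pics/w7c.png',np.clip(a*1.8,0,255).astype(np.uint8))
E
```

```text
[297 230] 36.9583
```

View pics/w7c.png

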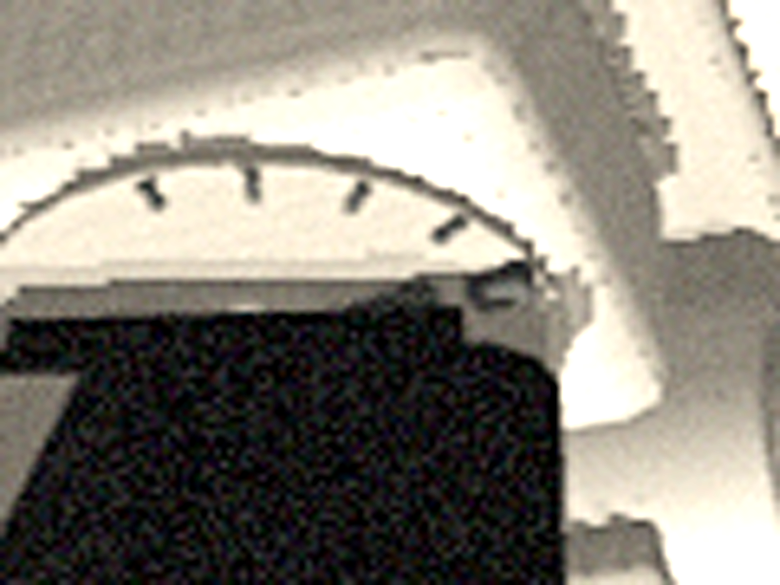

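```bash
python3 - <<'E'
from h import *
d=np.load('pics/w7.png.npz');K,T=d['K'],d['T']
im=cv2.imread('pics/w7c.png');pi=np.pi
o=np.array([297-60,230-45])
dc=np.array([.637,-.1055]);t=np.linspace(0,2*pi,100)
pr=lambda x,z:(w2p(K,T,(*x,z))-o+.4)*6.5
cv2.polylines(im,[np.array([pr(dc+.04*np.array([np.cos(s),np.sin(s)]),.059) for s in t]).astype(np.int32)],True,(255,128,0),1,cv2.LINE_AA)
a=3.485-1.4;u=np.array([np.cos(a),np.sin(a)])
cv2.polylines(im,[np.array([pr(dc+r*u,.063) for r in(.031,.039)]).astype(np.int32)],False,(255,0,255),1,cv2.LINE_AA)
c=np.array([.637,-.1082])
for s,col in((1.25,(255,0,0)),(1.4,(0,200,0)),(1.55,(0,0,255))):
    a=3.485-s; u=np.array([np.cos(a),np.sin(a)]);n=np.array([-u[1],u[0]])
    q=[pr(c+r*u+w*n,.064) for r,w in((.016,.0015),(.0304,.0015),(.0304,-.0015),(.016,-.0015))]
    cv2.polylines(im,[np.array(q).astype(np.int32)],True,col,1,cv2.LINE_AA)
cv2.imwrite('pics/w7d.png',im)
E
```

```text
(no output)
```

View pics/w7d.png

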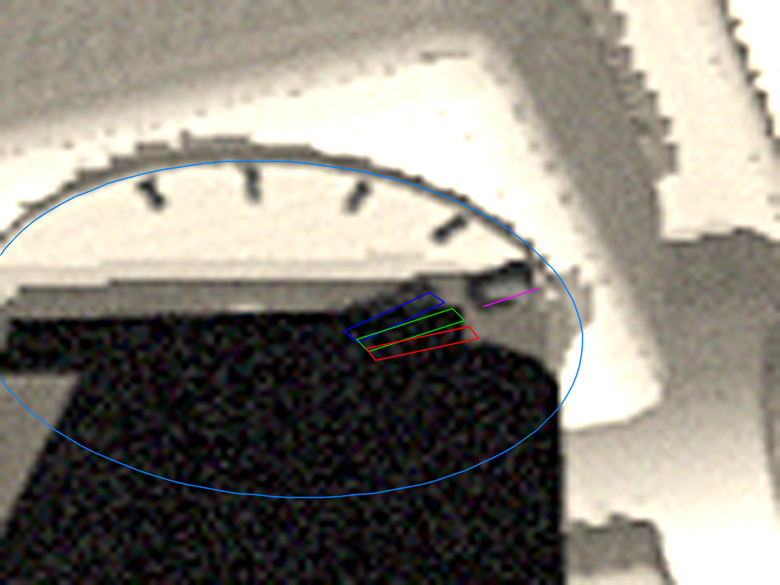

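```bash
python3 - <<'E'
import cv2,numpy as np
im=cv2.imread('pics/w7.png')[220:245,280:325].astype(float)
im=cv2.resize(im,None,fx=16,fy=16,interpolation=cv2.INTER_CUBIC)
cv2.imwrite('pics/w7e.png',np.clip(255*(np.clip(im,0,255)/160)**.6,0,255).astype(np.uint8))
E
```

```text
(no output)
```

View pics/w7e.png

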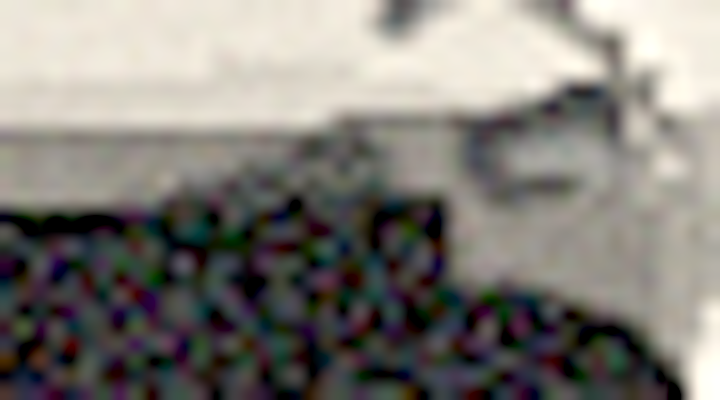

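```bash
python3 - <<'E'
from h import *
d=np.load('pics/w7.png.npz');K,T=d['K'],d['T']
P=lambda x,y,z:p2w(K,T,(280+x/16-.5,220+y/16-.5),z)[:2]
mk=P(540,148,.063)
true=np.array([.637,-.1055])+.035*np.array([np.cos(3.485-1.4),np.sin(3.485-1.4)])
off=true-mk;print('mark',mk,'off',off)
c=np.array([.637,-.1082])
pi=np.pi
for z in(.062,.064):
  for q in((180,195),(345,125),(380,150),(365,150)):
    p=P(*q,z)+off;v=p-c;print(z,q,p.round(4),'spindle',round(3.485-np.arctan2(v[1],v[0]),3),'r',np.linalg.norm(v).round(4))
  a,b=P(180,195,z),P(345,125,z);v=b-a;print('edge dir spindle',3.485-np.arctan2(v[1],v[0]))
E
```

```text
mark [ 0.61740445 -0.07661027] off [0.0023811  0.00158424]
0.062 (180, 195) [ 0.6254 -0.0938] spindle 1.239 r 0.0185
0.062 (345, 125) [ 0.6192 -0.085 ] spindle 1.259 r 0.0293
0.062 (380, 150) [ 0.6214 -0.0833] spindle 1.355 r 0.0294
0.062 (365, 150) [ 0.6214 -0.084 ] spindle 1.341 r 0.0288
edge dir spindle 1.2949876962711162
0.064 (180, 195) [ 0.6225 -0.0935] spindle 1.137 r 0.0206
0.064 (345, 125) [ 0.6164 -0.0848] spindle 1.191 r 0.0312
0.064 (380, 150) [ 0.6185 -0.0831] spindle 1.28 r 0.0311
0.064 (365, 150) [ 0.6185 -0.0839] spindle 1.265 r 0.0305
edge dir spindle 1.2949876962711149
```

Both estimates put the pointer slightly short of the mark: about 1.30–1.35 from this picture and about 1.36–1.38 from the turn I commanded. I'll regrip and add 0.055 rad.

```bash
python3 - <<'E'
from h import *
pi=np.pi
*p,yaw=np.load('st.npy');p=np.array(p)
goto([p[0],p[1],.17],[pi,0,yaw]); 
print(read_gripper_width(),move_straight([p[0],p[1],p[2]],v=.1,max_force=8),fr())
command_gripper(0.0,40); print(read_gripper_width(),fr())
for k in range(3):
    yaw-=.055/3*1.0
    move_straight(p,v=.02,ori=[pi,0,yaw],max_force=18); f,m=fr(3);print(round(yaw-pi,3),f.round(1),m.round(3))
command_gripper(.65); sleep(.1); print(fr())
move_straight([p[0],p[1],.17],v=.12,max_force=8)
goto([.53,-.075,.14],[pi,.6,pi]); sleep(.2)
c=snap('wrist','w8.png');K,T=c['intrinsics'],c['T']
im=c['pixels'][215:250,270:330,::-1].astype(float)
im=cv2.resize(im,None,fx=12,fy=12,interpolation=cv2.INTER_CUBIC)
cv2.imwrite('pics/w8e.png',np.clip(255*(np.clip(im,0,255)/160)**.6,0,255).astype(np.uint8))
snap('scene','s8.png');print(read_clock())
E
```

```text
0.6505104402846069 False (array([-0.09613256, -0.10657857,  1.19926877]), array([-0.0206912 ,  0.02757124, -0.002435  ]))
0.34453026574906775 (array([-1.68723003,  0.00897461,  7.3799612 ]), array([-0.00172213,  0.45319353,  0.09002365]))
-1.548 [-2.   0.2  7.4] [0.006 0.458 0.1  ]
-1.567 [-1.6 -0.4  7.4] [0.007 0.485 0.078]
-1.585 [-2.1 -0.3  7.6] [-0.026  0.541  0.091]
(array([ 0.60753169, -0.61410118,  0.84016967]), array([-0.005235  ,  0.01447683,  0.00554167]))
43.95
```

View pics/w8e.png

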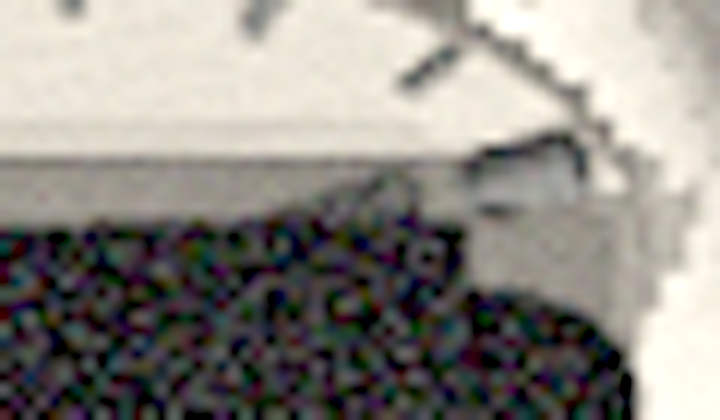

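View pics/s8.png

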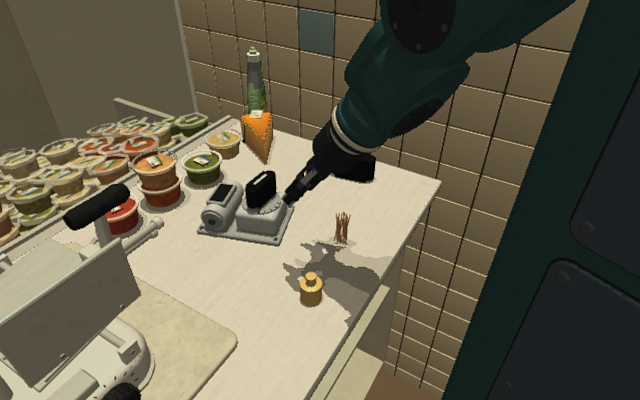

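```bash
python3 - <<'E'
from h import *
d=np.load('pics/w8.png.npz');K,T=d['K'],d['T']
P=lambda x,y,z:p2w(K,T,(270+x/12-.5,215+y/12-.5),z)[:2]
for a,b in(((270,215),(390,172)),((475,160),(575,135))):
    v=P(*b,.063)-P(*a,.063);print(3.485-np.arctan2(v[1],v[0]))
off=np.array([.637,-.1055])+.035*np.array([np.cos(2.085),np.sin(2.085)])-P(528,178,.063)
for c in([.637,-.1082],[.637,-.1072]):
  for q in((390,172),(420,195),(410,188)):
    v=P(*q,.063)+off-c;print(q,3.485-np.arctan2(v[1],v[0]),np.linalg.norm(v))
E
```

```text
1.3681065778650647
1.5100644807998944
(390, 172) 1.2683573566094477 0.029789725930031884
(420, 195) 1.3811764483064333 0.02990537544604816
(410, 188) 1.3456947896265912 0.029779582920662215
(390, 172) 1.2475996987434583 0.02899738223035757
(420, 195) 1.3636826699580156 0.029048547472996046
(410, 188) 1.3270917473285695 0.028941886088431932
```

```bash
python3 - <<'E'
from h import *
print(read_wrist_force(),read_clock()); print(finish_job())
E
```

```text
[0.20126108 0.95114566 1.83350799] 43.95
the job is handed in; nothing more can be done
None
```

I put the smaller (84 mm) knob back on the square drive and turned it clockwise to the broad mark, then released it and handed the job in at about 44 s. `finish_job()` gives no verdict, so success is judged only from my own checks.

- **Fitting:** The knob's mouth met the drive slightly to one side, so I followed the side force about 1.5 mm. It dropped on square without needing a search turn. The ball took about 8 N. It then snapped in with a pull of about 5 N, and the knob came to rest on the collar at the expected height. The highest push I read was about 16 N.
- **Turning:** I turned it about 1.27 rad and released it. A low-angle picture showed the pointer slightly short of the mark, so I regripped and added 0.055 rad.
- **Last checks:** In the last wrist picture the pointer is next to the broad mark. The estimates of its angle disagree somewhat. The picture gives about 1.33–1.38 rad and the commanded turn about 1.41–1.44 rad, all inside 1.25–1.55. The knob hides part of the pointer, so the picture figure is only good to about 0.05 rad.
- **Surroundings:** The last scene picture shows the knob upright on the mill, and the jar and brass weight where they started. The gripper was open and clear of everything.

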